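Lock the two-way radio away in the handset case

ROBOT

A 6-joint arm with a two-finger parallel gripper is mounted at the origin on a cart in front of the work surface, level with it; the furniture and walls round the work are solid. World frame = base frame: x ahead of the robot, y to its left, z up, the work surface at z = 0. Lengths are in mm, angles in rad, forces in N, time in s.
With the tool pointing down it reaches from about 375 to 925 mm from the base axis. Payload 5.7 kg.
Tool frame: the origin (TCP) lies midway between the tips of the shut fingers; the grasp point (between the pads) lies 19 mm behind it; z points along the fingers, y is the line along which they close (so a half turn about z gives the same grasp; the last joint's range is limited). The gripper opens to 88 mm and grips with 3 to 60 N. Pads are 20 mm wide; open, the fingers measure 115 mm over their backs; the gripper's body (75 mm by 178 mm) begins 61 mm behind the grasp point.
Start: joints at [-1.225, 0.359, 1.51, -0, 1.272, -0.115], TCP at [266.778, -537.389, 185.623] pointing down, gripper open.
Joint ranges: [-2.97, 2.97], [-1.01, 2.36], [0.21, 2.38], [-0.96, 4.11], [0.2, 2.71], [-2.98, 2.98]. Speed limits (rad/s): [2.39, 2.39, 3.14, 3.14, 3.14, 3.14].

INTERFACE

Orientations are given as [roll, pitch, yaw] about the fixed x, y, z axes, in that order (R = Rz(yaw) Ry(pitch) Rx(roll)).
In Python, from station import monitor, capture, camera_model, order gives the robot as it stands.
- The arm moves only by the shell command python3 -m pendant 'ROWS' [FORCE]. ROWS is JSON, a list that holds one entry, the list of rows, each a list of 5 numbers: the shift along the tool's x, y, z in mm, then the turn about the tool's z in rad, then the closure, from 0 (fully open) to 1 (shut). In form: [[[dx, dy, dz, turn, gripper], ...]]. A call has 1 to 5 rows; each row is the pose to reach, as a shift and turn from the pose commanded when the call began, along the tool's axes at that moment; what a row does not reach only later rows make up. A row lasts 1/12 s, in which the tool goes at most 41.7 mm and 7.16 degrees, less where a joint would pass 70% of its speed; a pose out of reach is approached as far as the arm can. A call with a gripper value outside its range is refused whole. The fingers move at their own pace and stop on an object; FORCE is the grip in N (left out, the last holds). Time passes only in rows, so rows that repeat a pose let the fingers close. It gives the time, the measured TCP pose, the force, the opening and the grip force at its end, in the units of the state.
- monitor.observe(): the state, without advancing time (a new reading comes with each control period).
- capture(name): name is "scene" or "top"; returns the picture (480x640x3 uint8, blue, green, red); there is no depth.
- camera_model(name): a dict with "mtx" (3x3 intrinsics, pixels), "k1" (the pictures are not rectified: a ray, as slopes to the right and down, at radius r is drawn at 1 + k1 r^2 times it, then the intrinsics apply), "R" (3x3) and "t" (3): a world point X has camera coordinates R X + t. Camera axes: x right, y down, z forward; pixel columns grow to the right and rows downward; lengths in mm; the calibration is good to about 2 mm. A picture is of the moment at which its call begins. camera_model takes no time and is no camera call.
- order.close_job(): hands the job in; it is judged then, once.
The state is a dict: "time_s": time; "qpos": joint angles; "qvel": joint speeds; "joint_torque": joint torques, N m; "ee_pos": TCP position; "eef_rot": TCP orientation; "force": force on the tool from outside, world axes, zero at the start; "moment": the same for the moment, N m; "finger_gap": finger opening in mm; "finger_force": force on a finger pad.
Only numpy, scipy, OpenCV 4.12 (cv2) and the standard library are available. Lean on these libraries where they do the work, as an engineer would, in place of code of your own. Each camera call takes 0.05 s, during which the arm holds its last target. There are 200 camera calls.

TASK

Put the two-way radio away for the night: lay it flat on its back in the empty bay of the handset case, then slide the clear cover fully shut, and then turn the red latch handle over its cam until it drops into its low notch and locks the cover. The spray can stands in the way of the handle's swing, so stand it aside first, upright on clear worktop beyond the handle's reach. Leave the other things where they are.

Things in the scene. Friction and masses are not known exactly. Their poses are not given: they have to be found in the camera images.
- case: Grey two-bay case fixed to the worktop, 236 (x) x 320 (y -165 to +155) x 56 mm high; origin on its underside, z up. Left bay (y > 22 mm): fixed clear lid, holds a scanner. Right bay, empty: inside 212 (x) x 125 (y) mm, y -111 to +14, floor 10 and walls 56 mm above the worktop. Guide rails 69 mm high at x = +/-114 mm. The lock rail, y -165 to -111, top 56 mm, carries the latch.
- bay (a point): Centre of the floor of the empty right bay; axes as the case.
- cover (a joint): Opening of the sliding clear cover with aluminium frame (220 x 135 x 8 mm, top face 65 mm above the worktop): 0 = fully shut over the right bay, 0.126 m = fully open over the left bay. It slides along the case's y: pushing to the case's -y shuts it. Sliding friction about 2 N, stays where it is left.
- cover_pull (a point): Top centre of the black pull bar that stands up in the middle of the cover: bar 100 mm (case x) x 8 mm (case y) x 20 mm high, its top 85 mm above the worktop. Moves with the cover.
- latch (a joint): Handle angle, rad, counter-clockwise from above. 0: red grip along the lock rail to the case's -x; 1.62 (stop): grip points out to the case's -y, hook dropped behind the shut cover's keeper lip. Starts at 0 to 0.35. Sprung down on its cam: climbs from 0.4 to a crest at 1.1 to 1.2, drops into the notch by 1.5, stays. Push at the grip about 4 N. Cover ajar by some mm: the hook lands on the lip.
- latch_lift (a joint): Height of the handle on its cam, m: 0 at the start, +0.009 on the crest, -0.004 in the low notch.
- latch_axis (a point): Point on the handle's turning axis, fixed to the case (case x = 0, y = -133 mm), 90 mm above the worktop, the mid height of the handle when latch_lift is 0.
- latch_grip (a point): Middle of the red grip, 75 mm from the turning axis, at the bar's mid height. The handle is a straight bar 15 mm wide, 13 mm high, ending 106 mm from the axis; 10 mm or more of free space lies below it. A hook reaches 34 mm out on the other side of the axis.
- two_way_radio: Black radio lying on its back, 187 mm long, 0.27 kg. Origin at mid length on its underside; x runs to the aerial. Body x -93 to +10 mm, 60 mm wide (y -31 to +29), 34 mm high: grip across it 41 mm behind the origin. Aerial (12 mm rod at y = +17) and knob fill x +10 to +93. May lie in the bay either way round. It and the stapler may start in each other's place, left of the case.
- stapler: Bystander: black stapler 36 x 150 (its y) x 54 mm, origin under its centre. Leave it where it stands.
- screen_spray: Tall yellow-capped aerosol can standing in the handle's swing beside the lock rail: 59 mm diameter (cap 57 mm, from 151 mm up), 197 mm high, 0.25 kg, origin under its centre. To be stood aside upright, its centre at least 140 mm from latch_axis seen from above. Clear worktop lies to the right of it, short of the carton and the punch.
- label_box: Bystander: black carton 100 x 66 x 40 mm, origin under its centre.
- tape_masking: Bystander: roll of masking tape lying flat, 104 mm diameter, 25 mm high, origin under its centre.
- torch: Bystander: black torch standing on end, 29 mm diameter, 89 mm high, origin under its centre.
- hole_punch: Bystander: black hole punch 74 x 115 x 58 mm, origin under its centre.
Mind the look-alikes: they are no part of the job. What is meant by the screen_spray is not brown, green or orange, and is the larger of those in its own colour.

How it is judged:
By the outcome, as a careful person would: the job done as asked, in the order asked, and still so for the second after the job is handed in, with the robot touching nothing.
It also fails if it takes over 72 s, if anything falls off the work surface, if the arm or the gripper's body presses on something with over 40 N, if the wrist force passes 120 N, or if a joint passes its speed limit or range.

## Working session

There is one attempt and no reset: what is moved stays moved. The work goes in short steps, Python scripts to look and compute and a shell command to move; the robot and the scene stay as the last step left them, time stands still between calls to the robot, and variables do not carry over. Pictures are saved under pics/ and viewed, at most 10 in all, crops included, and the job is handed in when it is done.

```bash
ls; mkdir -p pics
cat > h.py <<'E'
import numpy as np, cv2
from station import monitor, capture, camera_model, order
def pix2w(name,uv,z):
    m=camera_model(name);K=np.array(m["mtx"],float);R=np.array(m["R"]);t=np.array(m["t"]).ravel()
    uv=np.array(uv,float).reshape(-1,1,2)
    p=cv2.undistortPoints(uv,K,np.array([m["k1"],0,0,0,0.])).reshape(-1,2)
    d=np.c_[p,np.ones(len(p))]@R; c=-R.T@t
    z=np.broadcast_to(z,(len(p),))
    return c+d*((z-c[2])/d[:,2])[:,None]
def w2pix(name,X):
    m=camera_model(name);R=np.array(m["R"]);t=np.array(m["t"]).ravel()
    return cv2.projectPoints(np.array(X,float).reshape(-1,1,3),cv2.Rodrigues(R)[0],t,np.array(m["mtx"],float),np.array([m["k1"],0,0,0,0.]))[0].reshape(-1,2)
E
python3 - <<'E'
from h import *
for n in("scene","top"):
    cv2.imwrite(f"pics/{n}0.png",capture(n)); m=camera_model(n); print(n,-np.array(m["R"]).T@np.array(m["t"]).ravel(),m["mtx"],m["k1"])
print(monitor.observe())
E
```

```text
pics
scene [-217.63440329  600.60674933  742.10422058] [[468.80563966   0.         317.68197984]
 [  0.         468.80563966 241.20465026]
 [  0.           0.           1.        ]] -0.07874421981115182
top [ 344.57626351   12.95016498 1471.5537695 ] [[459.51898489   0.         323.49915489]
 [  0.         459.51898489 239.36704823]
 [  0.           0.           1.        ]] -0.07301017431991588
{'time_s': 0.1, 'qpos': array([-1.22509109e+00,  3.59478687e-01,  1.51127860e+00, -2.82428868e-05,
        1.27248081e+00, -1.15072807e-01]), 'qvel': array([ 0.00105827, -0.0032076 , -0.00181702, -0.0011595 ,  0.00111246,
        0.00063331]), 'joint_torque': array([ 5.92756023e-04, -5.16353095e+01, -2.71406543e+01,  6.76730066e-02,
        2.77533982e-02, -5.75496301e-05]), 'ee_pos': array([ 266.56160814, -536.8060332 ,  184.88382535]), 'eef_rot': array([-3.13995499e+00, -1.62124982e-04,  4.60786235e-01]), 'force': array([-0.00237739,  0.45126267, -0.292771  ]), 'moment': array([-0.01149447,  0.03247672, -0.0219868 ]), 'finger_force': 0.0, 'finger_gap': 88.10949510679444}
```

View pics/top0.png

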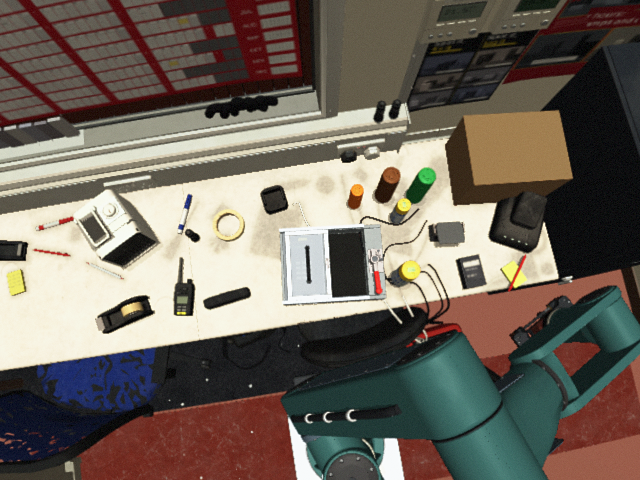

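View pics/scene0.png

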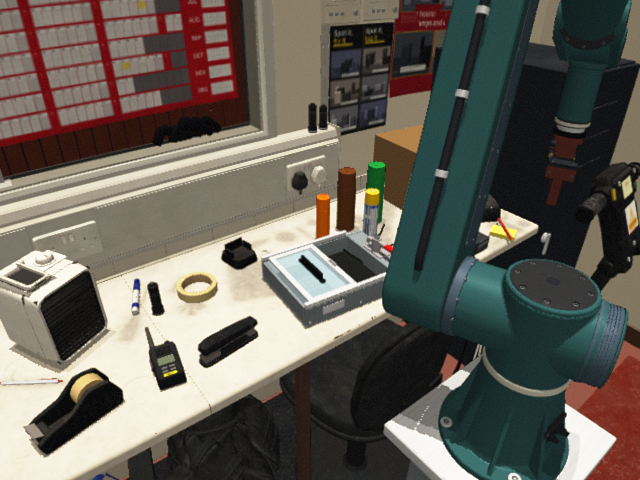

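The top view shows the case at (332,264), with the cover open to the left and the pull bar at (308,264). The red grip is at (378,281), the radio at (183,295) with its aerial up, and the stapler at (227,298). There are two yellow-capped cans, the larger at (407,271) and a small look-alike at (402,206). Orange, brown and green cans stand at (356,192), (388,183) and (424,183). I'll crop closer.

Run:
```python
from h import *
im=cv2.imread("pics/top0.png")
cv2.imwrite("pics/c1.png",cv2.resize(im[190:320,270:470],None,fx=4,fy=4,interpolation=cv2.INTER_CUBIC))
cv2.imwrite("pics/c2.png",cv2.resize(im[250:330,155:255],None,fx=6,fy=6,interpolation=cv2.INTER_CUBIC))
```

```text
(no output)
```

View pics/c1.png

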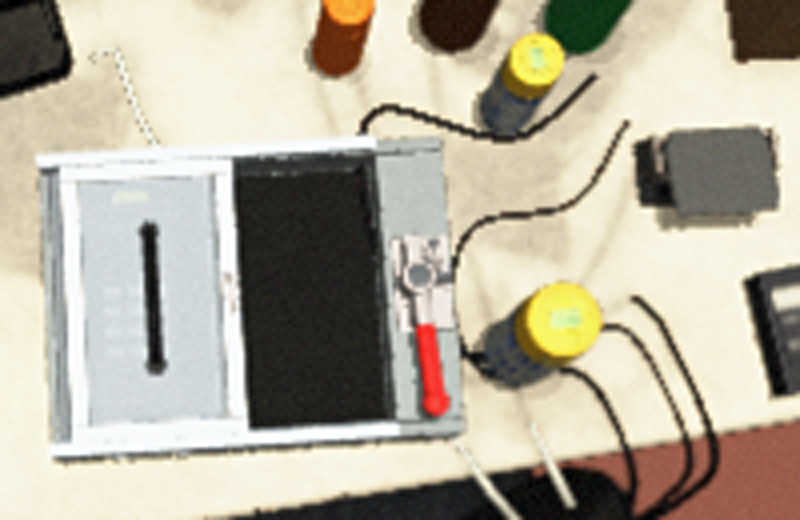

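View pics/c2.png

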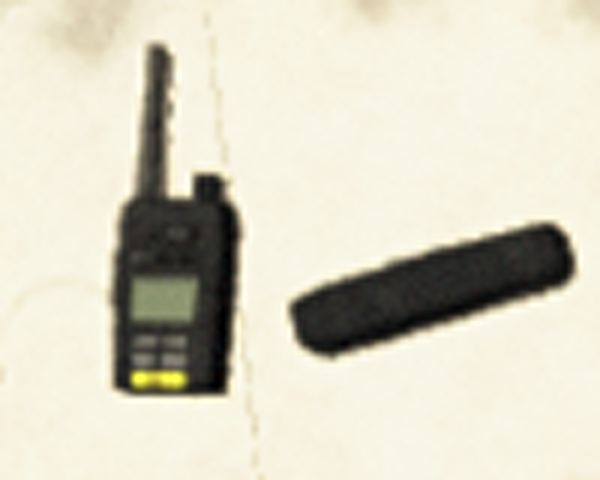

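Run:
```python
from h import *
np.set_printoptions(precision=1,suppress=True)
a=lambda p:np.array(p)/4.+[270,190]-.4
b=lambda p:np.array(p)/6.+[155,250]-.4
print("case corners z56",pix2w("top",a([(462,438),(443,140)]),56))
print("rails L z69",pix2w("top",a([(52,446),(38,155)]),69))
print("pull z85",pix2w("top",a([(148,228),(157,370)]),85))
print("axis z97",pix2w("top",a([(420,275)]),97), "grip tip",pix2w("top",a([(437,408)]),97))
print("cap",pix2w("top",a([(560,321)]),197))
print("obstacles: grey z50 corners, black z40",pix2w("top",a([(668,140),(680,215),(640,200)]),50),pix2w("top",a([(748,280),(775,395)]),20), "smallcan",pix2w("top",a([(535,65)]),170), "edge",pix2w("top",a([(650,440),(250,510)]),0))
print("radio body z30",pix2w("top",b([(120,203),(115,390),(228,392),(238,203)]),[34,34,0,0]))
print("aerial",pix2w("top",b([(158,48),(152,195)]),17))
print("radio corners z34 rhs (215?)",pix2w("top",b([(205,392),(215,203)]),34))
```

```text
case corners z56 [[ 414.4 -194.4   56. ]
 [ 647.8 -224.2   56. ]]
rails L z69 [[459.2 116.   69. ]
 [685.2  93.3  69. ]]
pull z85 [[610.5  17.4  85. ]
 [501.5  27.9  85. ]]
axis z97 [[ 538.6 -180.2   97. ]] grip tip [[ 437.5 -174.1   97. ]]
cap [[ 476.1 -257.1  197. ]]
obstacles: grey z50 corners, black z40 [[ 619.6 -403.2   50. ]
 [ 558.3 -399.6   50. ]
 [ 575.5 -370.6   50. ]] [[ 501.6 -451.5   20. ]
 [ 407.5 -452.7   20. ]] smallcan [[ 668.  -282.9  170. ]] edge [[ 390.2 -351.2    0. ]
 [ 389.3  -26.1    0. ]]
radio body z30 [[571.8 447.5  34. ]
 [475.1 460.5  34. ]
 [467.6 411.1   0. ]
 [566.8 394.3   0. ]]
aerial [[654.3 423.6  17. ]
 [575.9 435.1  17. ]]
radio corners z34 rhs (215?) [[466.7 413.8  34. ]
 [563.7 397.6  34. ]]
```

```bash
python3 -m pendant '[[[0,0,-30,0,0],[0,0,-55,0,0],[31,-16,-55,0,0],[62,-31,-55,0,0],[93,-47,-55,0,0]]]'
python3 -m pendant '[[[31,-16,0,0,0],[62,-31,0,0,0],[93,-47,0,0,0],[125,-63,0,0,0],[156,-79,0,0,0]]]'
python3 -m pendant '[[[31,-16,0,0,0],[63,-31,0,0,0],[63,-31,0,0,0],[63,-31,0,0,0]]]'
python3 - <<'E'
from h import *
s=capture("scene");t=capture("top");np.set_printoptions(precision=3,suppress=True);o=monitor.observe();print(o["ee_pos"],o["eef_rot"],o["qpos"])
cv2.imwrite("pics/v1.png",cv2.resize(np.hstack([s[120:320,260:460],t[170:370,290:490]]),None,fx=2,fy=2))
E
```

```text
time_s: 0.52
ee_pos: [329.5, -453.4, 240.8]
eef_rot: [3.141, -0.0, 0.459]
force: [0.2, 0.1, -0.8]
finger_gap: 87.6
finger_force: 0.0
time_s: 0.93
ee_pos: [434.3, -312.0, 240.4]
eef_rot: [-3.141, 0.0, 0.461]
force: [1.4, -0.4, 0.0]
finger_gap: 87.7
finger_force: 0.0
time_s: 1.27
ee_pos: [477.0, -256.5, 240.3]
eef_rot: [-3.141, 0.0, 0.464]
force: [-0.1, -0.1, 0.3]
finger_gap: 87.9
finger_force: 0.0
[ 475.876 -258.348  240.319] [-3.141  0.001  0.461] [-0.624  0.228  1.56  -0.001  1.354  0.485]
```

View pics/v1.png

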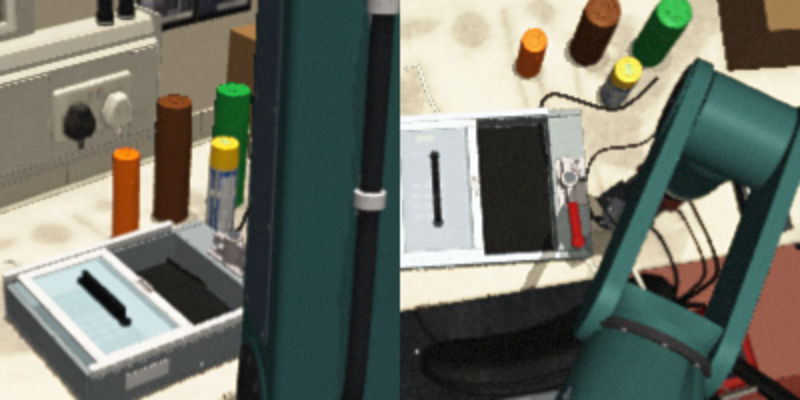

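The arm hides the can in both views: in this picture the scene shows only the small can at (225,180). My estimate is well inside the jaw clearance, so I'll descend and grip.

```bash
python3 -m pendant '[[[0,0,28,0,0],[0,0,56,0,0],[0,0,84,0,0],[0,0,113,0,0],[0,0,113,0,0]]]' 20
python3 -m pendant '[[[0,0,0,0,0.2],[0,0,0,0,0.3],[0,0,0,0,0.4],[0,0,0,0,0.5],[0,0,0,0,0.6]]]' 20
python3 -m pendant '[[[0,0,0,0,0.6],[0,0,0,0,0.6],[0,0,0,0,0.6],[0,0,-8,0,0.6],[0,0,-15,0,0.6]]]' 25
```

```text
time_s: 1.78
ee_pos: [471.8, -257.0, 122.7]
eef_rot: [-3.133, 0.005, 0.458]
force: [-0.7, -0.3, 0.0]
finger_gap: 87.7
finger_force: 0.0
time_s: 2.2
ee_pos: [477.3, -258.8, 129.1]
eef_rot: [3.139, -0.001, 0.461]
force: [0.5, -0.1, 0.5]
finger_gap: 58.3
finger_force: 0.2
time_s: 2.62
ee_pos: [475.8, -257.4, 142.8]
eef_rot: [-3.14, 0.001, 0.461]
force: [0.4, -0.3, -1.7]
finger_gap: 56.3
finger_force: 25.0
```

```bash
python3 -m pendant '[[[-15,22,0,0,0.6],[-31,45,0,0,0.6],[-46,67,0,0,0.6],[-62,90,0,0,0.6],[-62,90,0,0,0.6]]]'
python3 -m pendant '[[[0,0,5,0,0.6],[0,0,10,0,0.6],[0,0,13,0,0.6],[0,0,15,0,0.6],[0,0,15,0,0.6]]]'
python3 -m pendant '[[[0,0,0,0,0.6],[0,0,0,0,0.4],[0,0,0,0,0.2],[0,0,0,0,0],[0,0,0,0,0]]]'
python3 -m pendant '[[[0,0,-20,0,0],[0,0,-55,0,0],[0,0,-90,0,0],[0,0,-120,0,0],[0,0,-120,0,0]]]'
```

```text
time_s: 3.03
ee_pos: [460.8, -371.5, 143.3]
eef_rot: [3.138, 0.001, 0.459]
force: [1.0, -0.2, -1.4]
finger_gap: 56.2
finger_force: 25.0
time_s: 3.45
ee_pos: [461.0, -365.2, 128.7]
eef_rot: [-3.142, 0.0, 0.462]
force: [-2.3, 1.3, 8.5]
finger_gap: 56.1
finger_force: 25.0
time_s: 3.87
ee_pos: [461.1, -365.3, 127.5]
eef_rot: [-3.141, -0.0, 0.462]
force: [-0.2, -0.8, -0.2]
finger_gap: 72.8
finger_force: 0.0
time_s: 4.28
ee_pos: [464.0, -368.6, 254.2]
eef_rot: [3.131, -0.004, 0.461]
force: [0.7, -0.4, 0.2]
finger_gap: 87.7
finger_force: 0.0
```

Run:
```python
from h import *
np.set_printoptions(precision=1,suppress=True)
t=capture("top");cv2.imwrite("pics/v2.png",cv2.resize(t[216:316,274:394],None,fx=6,fy=6,interpolation=cv2.INTER_CUBIC))
b=lambda p:np.array(p)/6.+[155,250]-.4
for z in (0,54): print("stapler left end",pix2w("top",b([(295,305),(325,355),(320,290)]),z))
```

```text
stapler left end [[507.6 370.2   0. ]
 [478.8 357.4   0. ]
 [513.4 356.    0. ]]
stapler left end [[501.7 357.1  54. ]
 [473.8 344.8  54. ]
 [507.2 343.4  54. ]]
```

View pics/v2.png

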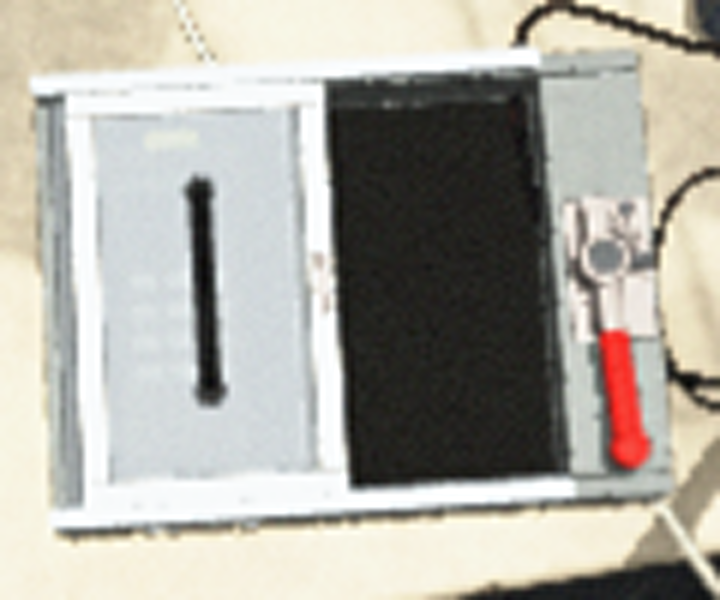

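```bash
cat > fit.py <<'E'
from h import *
from scipy.optimize import least_squares
np.set_printoptions(precision=2,suppress=True)
P=np.array([(540,50),(577,495),(637,52),(670,497),(30,78),(52,518),(605,257),(205,291)])/6.+[274,216]-.4
def M(p):
    m=np.array([(118,-111,69),(-118,-111,69),(118,-165,56),(-118,-165,56),(118,155,69),(-118,155,69),(0,-133,97),(0,p[3],85)],float)
    return np.c_[(m[:,:2]@np.array([[np.cos(p[2]),np.sin(p[2])],[-np.sin(p[2]),np.cos(p[2])]]))+p[:2],m[:,2]]
f=lambda p:(w2pix("top",M(p))-P).ravel()
r=least_squares(f,[552,-48,-.11,75],x_scale=[1,1,.01,1],loss='soft_l1')
print(r.x);print(f(r.x).reshape(-1,2))
E
python3 fit.py
```

```text
[551.53 -47.1   -0.11  69.67]
[[-0.15 -0.34]
 [-0.55  0.86]
 [ 0.27 -0.65]
 [ 1.01 -0.21]
 [ 0.18 -0.31]
 [-0.47  2.08]
 [-0.03  0.4 ]
 [-0.04 -0.87]]
```

```bash
python3 -m pendant '[[[21,-33,0,0,0.1],[42,-67,0,0,0.1],[63,-100,0,0,0.1],[84,-134,0,0,0.1],[105,-168,0,0,0.1]]]'
python3 -m pendant '[[[21,-33,0,0,0.1],[42,-67,0,0,0.1],[63,-100,0,0,0.1],[84,-134,0,0,0.1],[105,-168,0,0,0.1]]]'
python3 -m pendant '[[[21,-33,0,0,0.1],[42,-67,0,0,0.1],[63,-100,0,0,0.1],[84,-134,0,0,0.1],[105,-168,0,0,0.1]]]'
python3 -m pendant '[[[21,-33,0,0,0.1],[42,-67,0,0,0.1],[63,-100,0,0,0.1],[84,-134,0,0,0.1],[105,-167,0,0,0.1]]]'
python3 -m pendant '[[[0,0,0,0.122,0.14],[0,0,0,0.244,0.14],[0,0,20,0.366,0.14],[0,0,50,0.488,0.14],[0,0,80,0.611,0.14]]]'
python3 -m pendant '[[[0,0,0,0,0.14],[0,0,0,0,0.14],[0,0,0,0,0.14]]]'
python3 - <<'E'
from h import *
t=capture("top");s=capture("scene");cv2.imwrite("pics/v3.png",np.hstack([cv2.resize(t[230:330,360:480],None,fx=3,fy=3),cv2.resize(s[280:400,100:280],None,fx=2.5,fy=2.5)]))  if 0 else cv2.imwrite("pics/v3.png",cv2.resize(np.hstack([t[190:330,350:490],s[250:390,120:280]]),None,fx=2.6,fy=2.6))
E
```

```text
time_s: 4.75
ee_pos: [479.1, -166.7, 246.0]
eef_rot: [-3.139, 0.001, 0.46]
force: [0.6, -0.1, -1.3]
finger_gap: 79.0
finger_force: 0.0
time_s: 5.17
ee_pos: [498.3, 30.3, 246.2]
eef_rot: [-3.14, 0.002, 0.461]
force: [2.0, -0.3, -0.7]
finger_gap: 79.1
finger_force: 0.0
time_s: 5.58
ee_pos: [517.6, 227.2, 246.1]
eef_rot: [-3.141, 0.002, 0.461]
force: [0.7, 0.1, -0.1]
finger_gap: 79.0
finger_force: 0.0
time_s: 6.0
ee_pos: [537.4, 423.4, 245.6]
eef_rot: [3.141, 0.003, 0.461]
force: [1.4, -0.7, 0.1]
finger_gap: 79.3
finger_force: 0.0
time_s: 6.42
ee_pos: [538.2, 421.9, 165.9]
eef_rot: [-3.141, -0.0, -0.156]
force: [0.1, 1.3, 0.7]
finger_gap: 75.7
finger_force: 0.0
time_s: 6.67
ee_pos: [538.9, 421.8, 168.2]
eef_rot: [-3.141, 0.0, -0.146]
force: [-0.3, 0.3, 0.2]
finger_gap: 75.8
finger_force: 0.0
```

View pics/v3.png

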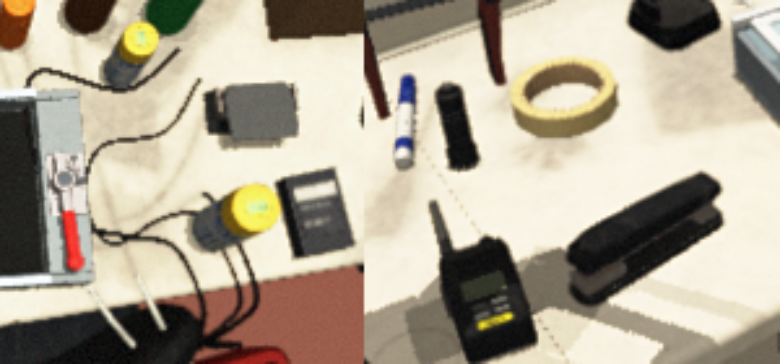

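The can stands upright beside the carton, clear of it, with its cap at (250,210). The radio and stapler are undisturbed. I'll check the radio estimate against the scene view.

Run:
```python
from h import *
np.set_printoptions(precision=1,suppress=True)
O=np.array([559.8,420.7]);y=-.15;R=np.array([[np.cos(y),-np.sin(y)],[np.sin(y),np.cos(y)]])
for n,p in dict(rearL=(-93,29),rearR=(-93,-31),frontR=(10,-31),frontL=(10,29),tip=(93,17)).items():
    X=R@np.array(p)+O; print(n,[((w2pix("scene",[*X,z])[0]-[120,250])*2.6+[364,0]) for z in (0,34)])
```

```text
rearL [array([472.6, 366.7]), array([464.5, 336.4])]
rearR [array([548. , 339.2]), array([541.5, 309. ])]
frontR [array([513.8, 257.1]), array([507.3, 227.6])]
frontL [array([443.4, 280.8]), array([435.4, 251.2])]
tip [array([436.6, 216. ]), array([429.2, 187. ])]
```

```bash
python3 -m pendant '[[[0,0,30,0,0.12],[0,0,65,0,0.12],[0,0,100,0,0.12],[0,0,130,0,0.12],[0,0,145,0,0.12]]]' 20
python3 -m pendant '[[[0,0,6,0,0.12],[0,0,9,0,0.12],[0,0,9,0,0.2],[0,0,9,0,0.3],[0,0,9,0,0.4]]]' 20
python3 -m pendant '[[[0,0,0,0,0.5],[0,0,0,0,0.5],[0,0,0,0,0.5],[0,0,-10,0,0.5],[0,0,-20,0,0.5]]]' 25
```

```text
time_s: 7.18
ee_pos: [537.9, 420.9, 20.6]
eef_rot: [3.14, 0.002, -0.149]
force: [-1.5, 0.5, -0.6]
finger_gap: 77.3
finger_force: 0.0
time_s: 7.6
ee_pos: [540.2, 422.5, 15.8]
eef_rot: [-3.139, -0.003, -0.15]
force: [-0.0, 0.9, 0.7]
finger_gap: 60.9
finger_force: 0.0
time_s: 8.02
ee_pos: [538.2, 421.3, 34.0]
eef_rot: [3.141, 0.001, -0.15]
force: [-0.0, 0.6, 0.1]
finger_gap: 44.1
finger_force: 0.0
```

Run:
```python
from h import *
t=capture("top");s=capture("scene");o=monitor.observe();print(o["finger_gap"],o["finger_force"],o["ee_pos"])
cv2.imwrite("pics/v4.png",cv2.resize(np.hstack([t[240:360,130:290],s[270:390,120:280]]),None,fx=2.5,fy=2.5,interpolation=cv2.INTER_CUBIC))
```

```text
43.89100641472372 0.0 [540.41664892 422.67022787  36.33380677]
```

View pics/v4.png

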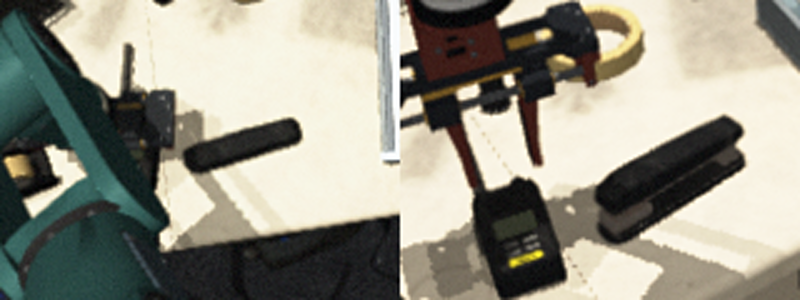

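Run:
```python
from h import *
np.set_printoptions(precision=1,suppress=True)
f=lambda X:(w2pix("scene",X)-[120,270])*2.5+[400,0]
print("tips",f([[537,445,36],[544,401,36]]))
O=np.array([559.8,420.7]);y=-.15;R=np.array([[np.cos(y),-np.sin(y)],[np.sin(y),np.cos(y)]])
for p in [(-93,29),(-93,-31),(10,-31),(10,29)]: print(p,f([[*(R@np.array(p)+O),z] for z in(0,34)]))
g=lambda p:(np.array(p,float)-[400,0])/2.5+[120,270]
print(pix2w("scene",g([(500,298),(562,285),(478,197),(530,182),(477,192)]),[0,0,34,34,34]))
```

```text
tips [[487.6 213.7]
 [533.7 186.9]]
(-93, 29) [[504.4 302.6]
 [496.6 273.5]]
(-93, -31) [[576.9 276.1]
 [570.7 247.2]]
(10, -31) [[544.1 197.2]
 [537.8 168.9]]
(10, 29) [[476.3 220. ]
 [468.7 191.5]]
[[478.8 464.4   0. ]
 [461.7 417.9   0. ]
 [562.9 443.8  34. ]
 [553.7 400.6  34. ]
 [569.2 442.3  34. ]]
```

The radio has not moved. The pads hold only near the grasp point, and at that height they slipped off its rounded top edge, so I'll regrip lower. In the bay I'll release about 5 mm above the floor so the gripper body clears the handle.

```bash
python3 -m pendant '[[[0,0,-25,0,0.16],[-6,1,-25,0,0.16],[-12,1,-25,0,0.16],[-12,1,-25,0,0.16],[-12,1,-25,0,0.16]]]' 30
python3 -m pendant '[[[0,0,18,0,0.16],[0,0,34,0,0.16],[0,0,46,0,0.16],[0,0,52,0,0.16],[0,0,53,0,0.16]]]' 
python3 -m pendant '[[[0,0,0,0,0.16],[0,0,0,0,0.3],[0,0,0,0,0.4],[0,0,0,0,0.5],[0,0,0,0,0.5]]]'
python3 -m pendant '[[[0,0,0,0,0.5],[0,0,0,0,0.5],[0,0,0,0,0.5]]]'
```

```text
time_s: 8.53
ee_pos: [525.4, 422.1, 57.9]
eef_rot: [3.141, 0.001, -0.15]
force: [-0.2, 0.6, -1.0]
finger_gap: 72.6
finger_force: 0.0
time_s: 8.95
ee_pos: [525.4, 421.5, 3.5]
eef_rot: [3.139, 0.003, -0.15]
force: [-0.0, -0.3, 0.9]
finger_gap: 73.7
finger_force: 0.0
time_s: 9.37
ee_pos: [527.2, 422.7, 6.4]
eef_rot: [-3.141, -0.001, -0.15]
force: [-0.1, -0.6, -0.7]
finger_gap: 50.6
finger_force: 0.0
time_s: 9.62
ee_pos: [526.8, 422.4, 5.9]
eef_rot: [-3.141, -0.0, -0.15]
force: [-0.4, -0.1, -0.3]
finger_gap: 43.9
finger_force: 0.0
```

Run:
```python
from h import *
s=capture("scene");o=monitor.observe();print(o["finger_gap"],o["finger_force"],o["ee_pos"],o["qpos"])
s0=cv2.imread("pics/scene0.png")
a=s[270:400,110:240];b=s0[270:400,110:240]
c=np.hstack([a,b]).astype(float)
c=(255*(c/255)**.6).astype(np.uint8)
cv2.imwrite("pics/v5.png",cv2.resize(c,None,fx=3,fy=3,interpolation=cv2.INTER_CUBIC))
```

```text
43.956708110745446 0.0 [526.74407599 422.40384327   5.81824279] [5.73625715e-01 6.47380667e-01 1.49784615e+00 1.12258238e-04
 9.96207807e-01 2.29457349e+00]
```

View pics/v5.png

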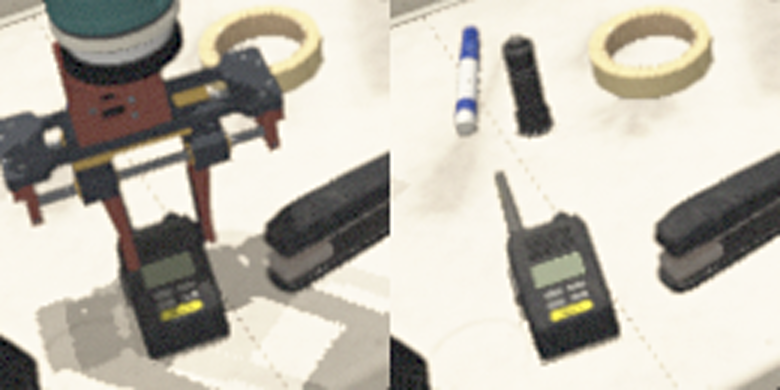

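Run:
```python
from h import *
np.set_printoptions(precision=1,suppress=True)
f=lambda X:(w2pix("scene",X)-[110,270])*3
y=np.array([-np.sin(-.15),np.cos(.15)])
for h in (22,28,36):
  for z in (6,36):
    c=np.array([526.7,422.4]); print(h,z,f([[*(c+h*y),z],[*(c-h*y),z]]).ravel())
g=lambda p:np.array(p,float)/3+[110,270]
# seen initial (right panel minus 390)
print(pix2w("scene",g([(155,360),(230,332),(122,235),(192,217),(108,172),(128,262),(207,242)]),[0,0,34,34,17,6,6]))
```

```text
22 6 [148.  292.5 209.4 271.2]
22 36 [140.  261.9 202.6 240.8]
28 6 [139.4 295.5 217.6 268.4]
28 36 [131.3 264.8 211.  237.9]
36 6 [128.  299.4 228.6 264.6]
36 36 [119.7 268.7 222.1 234.1]
[[474.8 462.4   0. ]
 [467.7 411.    0. ]
 [564.9 444.2  34. ]
 [552.5 396.5  34. ]
 [655.7 424.3  17. ]
 [566.8 444.6   6. ]
 [551.8 390.1   6. ]]
```

The fingers' red ends match points at z≈36, not 6, and the can was gripped on its cap (gap 56). So the real tips are about 30 mm above the reported TCP, and both grasps closed over the top of the radio. I'll descend further, watching the force.

```bash
python3 -m pendant '[[[0,0,-8,0,0.16],[0,0,-8,0,0.16],[0,0,-8,0,0.16],[0,0,-8,0,0.16],[0,0,-8,0,0.16]]]' 30
python3 -m pendant '[[[0,0,4,0,0.16],[0,0,8,0,0.16],[0,0,12,0,0.16],[0,0,15,0,0.16],[0,0,18,0,0.16]]]' 
python3 -m pendant '[[[0,0,3,0,0.16],[0,0,6,0,0.16],[0,0,9,0,0.16],[0,0,11,0,0.16],[0,0,11,0,0.16]]]' 
python3 -c "
from h import *
o=monitor.observe();print(o['ee_pos'],o['force'])"
```

```text
time_s: 10.08
ee_pos: [526.7, 422.4, 13.7]
eef_rot: [-3.142, 0.0, -0.15]
force: [0.2, -0.3, -0.4]
finger_gap: 72.3
finger_force: 0.0
time_s: 10.5
ee_pos: [526.4, 422.2, -5.0]
eef_rot: [3.141, 0.001, -0.15]
force: [0.5, -0.5, 0.6]
finger_gap: 73.9
finger_force: 0.0
time_s: 10.92
ee_pos: [526.4, 422.2, -15.8]
eef_rot: [3.141, 0.001, -0.15]
force: [0.0, -0.2, 0.4]
finger_gap: 74.0
finger_force: 0.0
[526.41442623 422.19318793 -15.84309571] [ 0.0440848  -0.15151647  0.4214803 ]
```

Reported z is −16 with no contact, so the offset is real. Closing now.

```bash
python3 -m pendant '[[[0,0,3,0,0.16],[0,0,5,0,0.16],[0,0,5,0,0.3],[0,0,5,0,0.4],[0,0,5,0,0.5]]]' 
python3 -m pendant '[[[0,0,0,0,0.5],[0,0,0,0,0.5],[0,0,0,0,0.5]]]'
```

```text
time_s: 11.33
ee_pos: [526.8, 422.6, -20.3]
eef_rot: [-3.141, -0.0, -0.15]
force: [-0.7, 1.2, -1.9]
finger_gap: 60.0
finger_force: 29.9
time_s: 11.58
ee_pos: [526.7, 422.4, -20.3]
eef_rot: [-3.142, 0.0, -0.15]
force: [0.2, 1.1, -2.8]
finger_gap: 59.5
finger_force: 29.9
```

Gripped, with a gap of 59.5 and 30 N. Now I'll lift it and carry it over the bay.

```bash
python3 -m pendant '[[[0,0,-15,0,0.5],[0,0,-40,0,0.5],[0,0,-70,-0.04,0.5],[0,0,-100,-0.04,0.5],[0,0,-130,-0.04,0.5]]]' 35
python3 -m pendant '[[[0,0,-20,0,0.5],[1,10,-20,0,0.5],[3,30,-20,0,0.5],[5,60,-20,0,0.5],[8,90,-20,0,0.5]]]'
python3 -m pendant '[[[3,30,0,0,0.5],[5,60,0,0,0.5],[8,90,0,0,0.5],[10,120,0,0,0.5],[13,150,0,0,0.5]]]'
python3 -m pendant '[[[3,30,0,0,0.5],[5,60,0,0,0.5],[8,90,0,0,0.5],[10,120,0,0,0.5],[13,150,0,0,0.5]]]'
python3 -m pendant '[[[3,30,0,0,0.5],[5,60,0,0,0.5],[8,90,0,0,0.5],[9,115,0,0,0.5],[9,126,0,0,0.5]]]'
python3 -m pendant '[[[0,0,0,0,0.5],[0,0,0,0,0.5],[0,0,0,0,0.5]]]'
python3 -c "
from h import *
o=monitor.observe();print(o['ee_pos'],o['eef_rot'],o['force'],o['moment'],o['qpos'])
cv2.imwrite('pics/hold.png',capture('scene'));cv2.imwrite('pics/holdt.png',capture('top'))"
```

```text
time_s: 12.0
ee_pos: [525.9, 421.6, 110.3]
eef_rot: [3.14, 0.002, -0.11]
force: [1.1, -0.4, -4.0]
finger_gap: 59.5
finger_force: 34.9
time_s: 12.42
ee_pos: [522.9, 330.1, 127.7]
eef_rot: [3.14, 0.002, -0.109]
force: [-0.9, -0.9, -2.4]
finger_gap: 59.7
finger_force: 34.9
time_s: 12.83
ee_pos: [518.8, 179.0, 127.7]
eef_rot: [3.14, 0.003, -0.11]
force: [0.1, -0.4, -3.0]
finger_gap: 59.5
finger_force: 34.9
time_s: 13.25
ee_pos: [515.0, 29.1, 127.9]
eef_rot: [3.141, 0.004, -0.11]
force: [0.7, -0.1, -3.5]
finger_gap: 59.3
finger_force: 34.9
time_s: 13.67
ee_pos: [510.7, -98.4, 128.1]
eef_rot: [3.141, 0.003, -0.112]
force: [-0.5, 0.3, -3.5]
finger_gap: 59.4
finger_force: 34.9
time_s: 13.92
ee_pos: [511.7, -94.2, 128.9]
eef_rot: [-3.141, 0.002, -0.11]
force: [-0.6, -0.3, -3.0]
finger_gap: 59.4
finger_force: 34.9
[511.68780501 -94.16512247 128.88818438] [-3.14058817e+00  1.83886970e-03 -1.10152298e-01] [-0.57741752 -0.34975797 -3.00408122] [ 0.00606232 -0.04169826  0.01804283] [-3.15304923e-01  3.08191449e-01  1.74811061e+00  6.87635717e-04
  1.08729563e+00  1.36532435e+00]
```

```bash
python3 -m pendant '[[[1,1,25,0,0.5],[1,1,50,0,0.5],[1,1,75,0,0.5],[1,1,95,0,0.5],[1,1,110,0,0.5]]]'
python3 -m pendant '[[[0,0,5,0,0.5],[0,0,10,0,0.5],[0,0,14,0,0.5],[0,0,17,0,0.5],[0,0,17,0,0.5]]]'
python3 -m pendant '[[[0,0,2,0,0.5],[0,0,4,0,0.5],[0,0,5,0,0.5],[0,0,5,0,0.5]]]'
```

```text
time_s: 14.43
ee_pos: [512.7, -94.8, 18.0]
eef_rot: [-3.141, 0.002, -0.109]
force: [-0.4, 0.1, -3.0]
finger_gap: 59.7
finger_force: 34.9
time_s: 14.85
ee_pos: [514.0, -96.3, 2.9]
eef_rot: [3.142, -0.001, -0.11]
force: [-0.4, -0.1, -3.4]
finger_gap: 59.7
finger_force: 34.9
time_s: 15.18
ee_pos: [513.6, -96.4, -2.3]
eef_rot: [-3.142, -0.0, -0.11]
force: [1.2, -0.1, -3.3]
finger_gap: 59.6
finger_force: 34.9
```

```bash
python3 -m pendant '[[[0,0,1,0,0.5],[0,0,2,0,0.5],[0,0,3,0,0.5],[0,0,3,0,0.5]]]'
python3 -m pendant '[[[0,0,0,0,0.3],[0,0,0,0,0.24],[0,0,0,0,0.24],[0,0,0,0,0.24]]]'
python3 -m pendant '[[[0,0,-10,0,0.24],[0,0,-30,0,0.24],[0,0,-65,0,0.24],[0,0,-100,0,0.24],[0,0,-130,0,0.24]]]'
```

```text
time_s: 15.52
ee_pos: [513.4, -96.3, -5.5]
eef_rot: [-3.141, 0.0, -0.11]
force: [-0.2, 0.7, -3.3]
finger_gap: 59.7
finger_force: 34.9
time_s: 15.85
ee_pos: [513.9, -96.4, -5.1]
eef_rot: [3.142, -0.001, -0.11]
force: [-0.2, 0.3, -0.4]
finger_gap: 67.0
finger_force: 0.0
time_s: 16.27
ee_pos: [513.7, -96.3, 127.4]
eef_rot: [3.142, -0.001, -0.11]
force: [1.2, -0.2, 0.2]
finger_gap: 66.7
finger_force: 0.0
```

```bash
python3 -m pendant '[[[6,-30,0,0,0.5],[12,-60,0,0,0.8],[19,-90,0,0,1],[25,-120,0,0,1],[32,-153,0,0,1]]]'
python3 -m pendant '[[[0,0,20,0,1],[0,0,40,0,1],[0,0,60,0,1],[0,0,76,0,1],[0,0,82,0,1]]]'
python3 -m pendant '[[[0,0,0,0,1],[0,0,0,0,1]]]'
python3 - <<'E'
from h import *
np.set_printoptions(precision=1,suppress=True)
t=capture("top");cv2.imwrite("pics/t6.png",t)
hsv=cv2.cvtColor(t,cv2.COLOR_BGR2HSV)
m=cv2.inRange(hsv,(22,120,90),(35,255,255));m[:,:325]=0;m[:,385:]=0;m[:225]=0;m[:300]=m[:300];m[305:]=0
ys,xs=np.nonzero(m);print(len(xs),xs.mean() if len(xs) else 0,ys.mean() if len(xs) else 0, xs.min() if len(xs) else 0, xs.max() if len(xs) else 0)
if len(xs):
    p=pix2w("top",[(xs.mean(),ys.mean())],44)[0];c,s=np.cos(-.11),np.sin(-.11);d=p[:2]-[551.5,-47.1];print("case xy",d[0]*c+d[1]*s,-d[0]*s+d[1]*c)
E
```

```text
time_s: 16.68
ee_pos: [562.5, 53.2, 125.8]
eef_rot: [3.142, -0.001, -0.111]
force: [0.5, -0.0, 0.1]
finger_gap: 36.7
finger_force: 0.0
time_s: 17.1
ee_pos: [560.6, 52.5, 41.3]
eef_rot: [3.141, 0.003, -0.11]
force: [0.0, -0.5, -0.1]
finger_gap: 3.9
finger_force: 0.0
time_s: 17.27
ee_pos: [562.5, 52.2, 43.3]
eef_rot: [-3.141, -0.0, -0.11]
force: [0.6, -0.1, -0.5]
finger_gap: 0.6
finger_force: 0.0
33 348.72727272727275 289.6363636363636 344 353
case xy -83.64771949000287 -52.42158771381099
```

The radio's yellow label is at case (−84, −52) at the expected height, so it lies flat in the bay. Now I'll push the cover.

```bash
python3 -m pendant '[[[0,6,0,0,1],[0,12,0,0,1],[0,20,0,0,1],[0,30,0,0,1],[0,42,0,0,1]]]'
python3 -m pendant '[[[0,12,0,0,1],[0,24,0,0,1],[0,36,0,0,1],[0,48,0,0,1],[0,60,0,0,1]]]'
python3 -m pendant '[[[0,4,0,0,1],[0,8,0,0,1],[0,11,0,0,1],[0,13,0,0,1],[0,15,0,0,1]]]'
```

```text
time_s: 17.73
ee_pos: [558.3, 9.9, 43.3]
eef_rot: [-3.141, -0.002, -0.11]
force: [0.8, 3.2, 1.3]
finger_gap: 0.4
finger_force: 1.6
time_s: 18.15
ee_pos: [551.1, -50.6, 42.7]
eef_rot: [-3.141, -0.0, -0.111]
force: [2.5, 1.9, 1.4]
finger_gap: 0.4
finger_force: 1.6
time_s: 18.57
ee_pos: [549.2, -64.0, 42.5]
eef_rot: [-3.141, 0.0, -0.11]
force: [1.7, 1.9, 0.4]
finger_gap: 0.6
finger_force: 1.1
```

```bash
python3 -m pendant '[[[0,2,0,0,1],[0,4,0,0,1],[0,6,0,0,1],[0,8,0,0,1],[0,10,0,0,1]]]'
python3 -m pendant '[[[0,1,0,0,1],[0,2,0,0,1],[0,3,0,0,1],[0,4,0,0,1],[0,4,0,0,1]]]'
python3 -m pendant '[[[0,1,0,0,1],[0,2,0,0,1],[0,2,0,0,1]]]'
```

```text
time_s: 18.98
ee_pos: [548.2, -74.0, 42.6]
eef_rot: [-3.141, 0.0, -0.11]
force: [1.4, 1.7, -1.0]
finger_gap: 0.4
finger_force: 1.1
time_s: 19.4
ee_pos: [547.6, -78.2, 42.6]
eef_rot: [3.142, 0.0, -0.11]
force: [1.3, 1.0, 0.6]
finger_gap: 0.4
finger_force: 0.6
time_s: 19.65
ee_pos: [547.4, -80.1, 42.6]
eef_rot: [-3.142, 0.0, -0.11]
force: [0.8, 2.0, -0.6]
finger_gap: 0.1
finger_force: 0.7
```

```bash
python3 -m pendant '[[[0,1,0,0,1],[0,2,0,0,1],[0,3,0,0,1],[0,3,0,0,1]]]'
python3 -m pendant '[[[0,1,0,0,1],[0,2,0,0,1],[0,2,0,0,1]]]'
python3 -c "
from h import *
print(monitor.observe()['force'])"
```

```text
time_s: 19.98
ee_pos: [547.2, -81.4, 42.6]
eef_rot: [-3.139, 0.0, -0.111]
force: [2.4, 9.1, -0.3]
finger_gap: 0.6
finger_force: 4.2
time_s: 20.23
ee_pos: [547.2, -81.4, 42.6]
eef_rot: [-3.136, 0.0, -0.112]
force: [3.9, 14.2, 0.8]
finger_gap: 0.5
finger_force: 7.9
[ 3.94166341 14.15674865  0.81494154]
```

The cover has reached its stop: 14 N with no further motion. I'll back off, rise, and move to the cover side of the red grip.

```bash
python3 -m pendant '[[[0,-8,0,0,1],[0,-15,0,0,1],[0,-15,-20,0,1],[0,-15,-40,0,1],[0,-15,-60,0,1]]]'
python3 -m pendant '[[[-25,27,0,0,1],[-50,55,0,0,1],[-76,83,0,0,1],[-76,83,0,0,1],[-76,83,0,0,1]]]'
python3 -m pendant '[[[0,0,20,0,1],[0,0,38,0,1],[0,0,50,0,1],[0,0,56,0,1],[0,0,56,0,1]]]'
python3 - <<'E'
from h import *
np.set_printoptions(precision=1,suppress=True)
o=monitor.observe();print(o["ee_pos"],o["force"])
t=capture("top");cv2.imwrite("pics/t7.png",t)
hsv=cv2.cvtColor(t,cv2.COLOR_BGR2HSV)
m=cv2.inRange(hsv,(0,150,120),(6,255,255))|cv2.inRange(hsv,(174,150,120),(180,255,255));m[:240]=0;m[305:]=0;m[:,:355]=0;m[:,405:]=0
ys,xs=np.nonzero(m);print(len(xs),xs.min() if len(xs) else 0,xs.max() if len(xs) else 0,ys.min() if len(xs) else 0,ys.max() if len(xs) else 0)
E
```

```text
time_s: 20.65
ee_pos: [547.8, -70.0, 102.9]
eef_rot: [3.141, 0.002, -0.11]
force: [0.3, -1.1, -0.2]
finger_gap: 0.3
finger_force: 0.0
time_s: 21.07
ee_pos: [462.5, -145.2, 102.8]
eef_rot: [3.141, 0.001, -0.113]
force: [-0.1, -0.3, 0.6]
finger_gap: 0.6
finger_force: 0.0
time_s: 21.48
ee_pos: [463.9, -143.2, 45.5]
eef_rot: [-3.141, 0.002, -0.109]
force: [-0.0, 0.2, 0.1]
finger_gap: 0.3
finger_force: 0.0
[ 463.9 -143.2   45.5] [-0.   0.2  0.1]
0 0 0 0 0
```

```bash
python3 -m pendant '[[[0,4,0,0,1],[0,7,0,0,1],[0,10,0,0,1],[0,10,0,0,1]]]'
python3 -m pendant '[[[-1,6,0,-0.08,1],[-2,12,0,-0.16,1],[-3,18,0,-0.24,1],[-3,25,0,-0.32,1],[-2,31,0,-0.4,1]]]'
python3 -c "
from h import *
o=monitor.observe();print(o['ee_pos'],o['force'])"
```

```text
time_s: 21.87
ee_pos: [463.6, -155.1, 47.3]
eef_rot: [3.141, -0.001, -0.111]
force: [0.2, 0.2, 0.3]
finger_gap: 0.2
finger_force: 0.0
time_s: 22.28
ee_pos: [457.5, -184.0, 47.1]
eef_rot: [-3.14, -0.001, 0.292]
force: [1.4, 5.9, 3.9]
finger_gap: 0.3
finger_force: 3.2
[ 457.51195305 -183.97143818   47.08641555] [1.3876478  5.89033957 3.86606838]
```

```bash
python3 -m pendant '[[[-1,6,0,-0.08,1],[-2,12,0,-0.16,1],[-3,18,0,-0.24,1],[-3,25,0,-0.32,1],[-2,31,0,-0.4,1]]]'
python3 -m pendant '[[[-1,6,0,-0.08,1],[-2,12,0,-0.16,1],[-3,18,0,-0.24,1],[-3,25,0,-0.32,1],[-2,31,0,-0.4,1]]]'
python3 -c "
from h import *
o=monitor.observe();print(o['ee_pos'],o['force'],o['qpos'])"
```

```text
time_s: 22.7
ee_pos: [460.8, -209.6, 46.6]
eef_rot: [-3.131, -0.001, 0.692]
force: [-4.1, 11.8, 12.7]
finger_gap: 0.5
finger_force: 6.9
time_s: 23.12
ee_pos: [481.8, -239.0, 47.0]
eef_rot: [-3.139, -0.001, 1.093]
force: [-1.8, 3.1, 3.4]
finger_gap: 0.2
finger_force: 1.9
[ 481.77286313 -239.01687788   46.9756935 ] [-1.79990016  3.06366891  3.38397631] [-5.89960669e-01  4.39775119e-01  1.78974238e+00  1.53808066e-03
  9.14614817e-01 -1.13065866e-01]
```

```bash
python3 -m pendant '[[[-1,6,0,-0.08,1],[-2,12,0,-0.16,1],[-3,18,0,-0.24,1],[-3,23,0,-0.3,1],[-3,23,0,-0.3,1]]]'
python3 -m pendant '[[[0,2,0,-0.03,1],[-1,4,0,-0.06,1],[-1,6,0,-0.08,1],[-1,8,0,-0.1,1],[-1,8,0,-0.1,1]]]'
python3 -c "
from h import *
o=monitor.observe();print(o['ee_pos'],o['force'])"
```

```text
time_s: 23.53
ee_pos: [502.6, -254.3, 47.0]
eef_rot: [3.14, 0.0, 1.391]
force: [0.1, 0.1, -0.2]
finger_gap: 0.1
finger_force: 0.0
time_s: 23.95
ee_pos: [509.6, -256.0, 46.8]
eef_rot: [3.141, 0.0, 1.49]
force: [-0.1, -0.1, -0.1]
finger_gap: 0.1
finger_force: 0.2
[ 509.57347944 -256.01101936   46.77455394] [-0.10779983 -0.12438469 -0.13696886]
```

```bash
python3 -m pendant '[[[0,2,0,0,1],[0,4,0,0,1],[0,5,0,0,1],[0,5,0,0,1]]]'
python3 -m pendant '[[[0,1,0,0,1],[0,2,0,0,1],[0,3,0,0,1],[0,3,0,0,1]]]'
```

```text
time_s: 24.28
ee_pos: [514.7, -256.4, 46.7]
eef_rot: [3.141, 0.0, 1.49]
force: [0.2, -0.7, -0.6]
finger_gap: 0.4
finger_force: 0.1
time_s: 24.62
ee_pos: [516.7, -256.6, 46.5]
eef_rot: [-3.14, -0.0, 1.49]
force: [-2.9, -1.3, -0.1]
finger_gap: 0.5
finger_force: 1.4
```

```bash
python3 -m pendant '[[[0,1,0,0,1],[0,2,0,0,1],[0,2,0,0,1]]]'
python3 -m pendant '[[[0,-12,0,0,1],[0,-25,0,0,1],[0,-25,-30,0,1],[0,-25,-65,0,1],[0,-25,-100,0,1]]]'
python3 -m pendant '[[[-30,0,-30,0,1],[-60,0,-60,0,1],[-90,0,-90,0,1],[-120,0,-90,0,1],[-150,0,-90,0,1]]]'
python3 - <<'E'
from h import *
print(monitor.observe()["ee_pos"])
t=capture("top");s=capture("scene")
cv2.imwrite("pics/v8.png",np.hstack([cv2.resize(t[210:320,270:400],(520,440),interpolation=cv2.INTER_CUBIC),cv2.resize(s[215:325,250:320],(280,440))]))
E
```

```text
time_s: 24.87
ee_pos: [517.4, -256.6, 46.3]
eef_rot: [-3.138, -0.0, 1.49]
force: [-7.7, -2.5, 2.4]
finger_gap: 0.6
finger_force: 3.2
time_s: 25.28
ee_pos: [494.1, -254.1, 147.3]
eef_rot: [-3.141, -0.001, 1.489]
force: [1.1, 0.4, -0.2]
finger_gap: 0.7
finger_force: 0.0
time_s: 25.7
ee_pos: [484.2, -407.0, 240.2]
eef_rot: [3.136, 0.004, 1.49]
force: [0.9, -0.8, -0.1]
finger_gap: 0.7
finger_force: 0.0
[ 484.20287592 -407.04734115  240.18865612]
```

Run:
```python
from h import *
t=capture("top");cv2.imwrite("pics/v9.png",cv2.resize(t[190:325,250:445],None,fx=4,fy=4,interpolation=cv2.INTER_CUBIC))
```

```text
(no output)
```

View pics/v9.png

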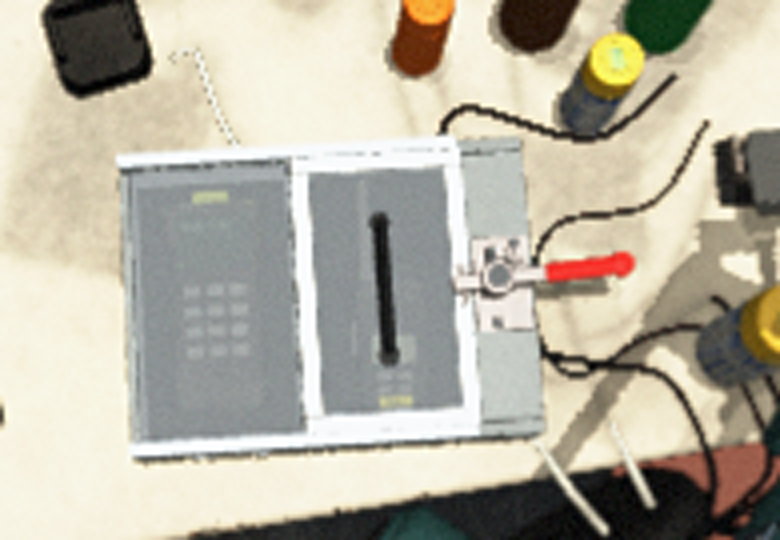

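The picture shows the cover shut over the radio (yellow label at (395,401)). The handle points out at (622,265) with its hook on the keeper at (465,278), and the can stands at (765,325), clear of the handle. I'll hand it in.

```bash
python3 -c "
from station import order
print(order.close_job())"
```

```text
the job is handed in; nothing more can be done
None
```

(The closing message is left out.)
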